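# Tamp the ceramic packing level in the still's packing tray

### The job

One ceramic packing block in each lane of the steel tray is stuck proud of its row. Take the tamper by its wooden grip and, with its flat foot only, press the proud blocks down one after the other until all the blocks have their tops level to within 4 mm and sink no further, leaning on each with a steady push of about 15 N for a second as it comes down level; the ceramic is brittle, so never knock it or push harder than 35 N. Then stand the tamper back upright on its rubber mat and let go, leaving the bottle, carton and measuring cup alone.

Things in the scene. Friction and masses are not known exactly. Their poses are not given: they have to be found in the camera images.
- tray: fixed open steel tray 120 (x) x 194 (y) x 40 mm high, walls and floor 4 mm. A divider 4 mm thick, 22 mm high, along y, makes two lanes 54 mm wide (middles at x = -29, +29 mm) and 186 mm long, a row of four ceramic blocks in each. All but a2 and b3 stand on the floor, tops 34 mm above the bench, 6 mm below the rim, above the divider. Origin: centre of the underside on the bench.
- mat: flat black rubber mat fixed on the bench, 100 x 100 x 4 mm, where the tamper stands. Origin: centre of the underside (its top is 4 mm above the bench).
- tamper: hand tamper standing upright: square steel foot 46 x 46 x 12 mm, round neck 18 mm thick, and above it a square wooden grip 28 x 28 mm reaching from 68 to 130 mm above the underside, its faces parallel to the foot's edges; about 0.4 kg. Origin: centre of the underside of the foot; z up the handle.
- a1: loose brittle long ceramic block, 54 (y, along the lane) x 50 (x) x 30 mm, 200 g, level. Flanks slope 60 deg to a thin nose at mid height, so top and underside are 17 mm shorter. Row a along the tray's +y: a1 long, a2 short, a3 long, a4 short; the rows may be in either lane. Origin: centre of the underside.
- a2: the proud one of row a: short ceramic block, 36 (y) x 50 (x) x 28 mm, 130 g, like a1. Wedged on the flanks of a1 and a3, 14 mm proud; pressed, it drives them apart into the lane's free ends, yielding at about 4 to 20 N, then stops dead. The floor below is uneven: its top ends 2 mm below to 3 mm above the others. Origin: centre of the underside.
- a3: loose brittle long ceramic block, 54 (y, along the lane) x 50 (x) x 30 mm, 200 g, level. In row a, shaped as a1. Origin: centre of the underside.
- a4: loose brittle short ceramic block, 36 (y, along the lane) x 50 (x) x 30 mm, 130 g, level. In row a, shaped as a1. Origin: centre of the underside.
- b1: loose brittle short ceramic block, 36 (y, along the lane) x 50 (x) x 30 mm, 130 g, level. Flanks slope 60 deg to a thin nose at mid height, so top and underside are 17 mm shorter. Row b along the tray's +y: b1 short, b2 long, b3 short, b4 long; the rows may be in either lane. Origin: centre of the underside.
- b2: loose brittle long ceramic block, 54 (y, along the lane) x 50 (x) x 30 mm, 200 g, level. In row b, shaped as b1. Origin: centre of the underside.
- b3: the proud one of row b: short ceramic block, 36 (y) x 50 (x) x 28 mm, 130 g, like b1. Wedged on the flanks of b2 and b4, 12 mm proud; pressed, it drives them apart into the lane's free ends, yielding at about 4 to 20 N, then stops dead. The floor below is uneven: its top ends 2 mm below to 3 mm above the others. Origin: centre of the underside.
- b4: loose brittle long ceramic block, 54 (y, along the lane) x 50 (x) x 30 mm, 200 g, level. In row b, shaped as b1. Origin: centre of the underside.
- bottle: bystander: corked clear glass bottle, 72 mm across, about 190 mm high; origin at the underside
- carton: bystander: small open cardboard carton 90 x 110 x 70 mm; origin at the underside
- measure: bystander: steel measuring cup 70 mm across, 85 mm high; origin at the underside
There are look-alikes about, which are no part of the job. Leave any green or red look-alike of the b4 alone.

How it is judged:
On the way, in this order (a step that is already met when the one before it is completed fails the run):
1. the tamper is lifted clear of its mat (height (world z) of tamper above 0.03 m), for 0.1 s.
2. one proud block is down level while the tamper's foot pushes steadily on it with 10 to 20 N (((z of a2 in the frame of tray below 0.0102 m and contact force between tamper and a2 between 10 and 20 N) or (z of b3 in the frame of tray below 0.0102 m and contact force between tamper and b3 between 10 and 20 N))), for 0.6 s.
3. both are down level while the tamper's foot pushes steadily on one of them with 10 to 20 N (z of each of a2, b3 in the frame of tray below 0.0102 m and (contact force between tamper and a2 between 10 and 20 N or contact force between tamper and b3 between 10 and 20 N)), for 0.6 s.
At the end, for the whole second after the job is handed in: all eight blocks stand upright (under 0.08 rad) and at rest in the tray, tops level: a2 and b3 at most 4.2 mm, the rest at most 3 mm, above 34 mm; the tamper stands upright (under 0.08 rad) at rest on the mat, within 45 mm of its centre, released (z of a1 in the frame of tray between 0.001 and 0.007 m and z of a2 in the frame of tray between 0.001 and 0.0102 m and z of a3 in the frame of tray between 0.001 and 0.007 m and z of a4 in the frame of tray between 0.001 and 0.007 m and z of b1 in the frame of tray between 0.001 and 0.007 m and z of b2 in the frame of tray between 0.001 and 0.007 m and z of b3 in the frame of tray between 0.001 and 0.0102 m and z of b4 in the frame of tray between 0.001 and 0.007 m and angle between each of a1, a2, a3, a4, b1, b2, b3, b4, tamper's own z axis and vertical below 0.08 rad and horizontal distance between tamper and mat below 0.045 m and height (world z) of tamper below 0.009 m and linear speed of each of tamper, a1, a2, a3, a4, b1, b2, b3, b4 below 0.02 m/s); the robot touches nothing.
It fails at once if a block is hit or pressed harder than 35 N (contact force between tamper and a1 above 35 N or contact force between tamper and a2 above 35 N or contact force between tamper and a3 above 35 N or contact force between tamper and a4 above 35 N or contact force between tamper and b1 above 35 N or contact force between tamper and b2 above 35 N or contact force between tamper and b3 above 35 N or contact force between tamper and b4 above 35 N).
It fails at once if the fingers or the arm push on a block (contact force between any of the fingers, the arm and a1 above 1 N or contact force between any of the fingers, the arm and a2 above 1 N or contact force between any of the fingers, the arm and a3 above 1 N or contact force between any of the fingers, the arm and a4 above 1 N or contact force between any of the fingers, the arm and b1 above 1 N or contact force between any of the fingers, the arm and b2 above 1 N or contact force between any of the fingers, the arm and b3 above 1 N or contact force between any of the fingers, the arm and b4 above 1 N).
It fails at once if a bystander is moved by more than 20 mm (distance of any of bottle, carton, measure from where it was at the start of the episode above 0.02 m).
It also fails if it takes over 64 s, if anything falls off the work surface, if the arm or the gripper's body presses on something with over 40 N, if the wrist force passes 120 N, or if a joint passes its speed limit or range.

### The arm

A 6-joint arm with a two-finger parallel gripper is mounted at the origin on the work surface. World frame = base frame: x ahead of the robot, y to its left, z up, the work surface at z = 0. Lengths are in m, angles in rad, forces in N, time in s.
With the tool pointing down it reaches from about 0.25 to 0.725 m from the base axis. Payload 4 kg.
Tool frame: the origin (TCP) lies between the finger pads; the fingertips stand 11 mm ahead of it and the grasp point (between the pads) lies 8 mm behind it (bot.tip_extent is the distance from the TCP to the fingertips, in m); z points along the fingers, y is the line along which they close (so a half turn about z gives the same grasp; the last joint's range is limited). The gripper opens to 85 mm and grips with 20 to 120 N. Pads are 22 mm wide; open, the fingers measure 114 mm over their backs; the gripper's body (76 mm by 85 mm) begins 54 mm behind the grasp point. The pads swing forward as they close: fully open they stand 13 mm farther back than shut.
Start: joints at [-1.343, 0.241, 0.005, 1.335, 0, 1.571], TCP at [0.113, -0.487, 0.219] pointing down, gripper open.
Joint ranges: [-2.72, 2.72], [-1.05, 1.87], [-1.09, 1.28], [-1.99, 2.15], [-1.42, 1.44], [-3.14, 3.14]. Speed limits (rad/s): [2.79, 2.79, 3.14, 3.14, 3.14, 3.14].

### API

Orientations are given as a unit quaternion [x, y, z, w].
In Python, from workcell import bot gives the robot as it stands. The module is installed in compiled form; this text tells all that it offers.
- The arm moves only by the tool drive_tool, never from a script. Its argument "rows" is a list of rows, each an object of numbers: "dx", "dy", "dz": the shift along the tool's x, y, z in units of 50 mm (1.0 is 50 mm); "wx", "wy", "wz": the turn, a rotation vector about the tool's x, y, z in units of 5 degrees (1.0 is 5 degrees); "hand": the finger opening in mm, from 0 to 85.4. A call has 1 to 20 rows; each row is the pose to reach, as a shift and turn from the pose commanded when the call began, along the tool's axes at that moment; what a row does not reach only later rows make up. A row lasts 1/10 s, in which the tool goes at most 50 mm and 8.59 degrees, less where a joint would pass 70% of its speed; a pose out of reach is approached as far as the arm can. A call with a gripper value outside its range is refused whole. The fingers move at their own pace and stop on an object; the grip force is fixed at half the most. Time passes only in rows, so rows that repeat a pose let the fingers close. It gives the time, the measured TCP pose, the force, the opening and the grip force at its end, in the units of the state.
- bot.get_obs(): the state, without advancing time (a new reading comes with each control period).
- bot.camera(name): name is "side" or "top"; returns the picture (480x640x3 uint8, red, green, blue); there is no depth.
- bot.get_calibration(name): a dict with "vfov" (degrees; the focal length in pixels is half the picture's height over the tangent of half this angle, whatever the lens; pixels are square), "cx", "cy" (the principal point, pixels), "origin" and "rotation" of the camera in the world. Camera axes: x right, y up, looking along -z (the intrinsics and any distortion apply to the point x, -y, -z); pixel columns grow to the right and rows downward; lengths in m; the calibration is good to about 2 mm. A picture is of the moment at which its call begins. get_calibration takes no time and is no camera call.
- bot.job_done(): hands the job in; it is judged then, once.
Trained networks look in the newest picture that a camera, given by its name, has taken for a name from the list of things; names that differ only in an ending like _2 or _b are one class to them, and where a whole thing is asked for, a point or a joint stands for the part that bears it (a point fixed in the world has none). Each returns a list of dicts, best first, with "score" (0 to 1); they miss things now and then, are a little off and sometimes report something else, mostly with a low value. They report only what shows in the picture. A call takes as long as a camera call. They do not tell look-alikes from the thing itself.
- bot.look_for(camera, thing): "extent" ([centre column, centre row, width, height] in pixels, round what is visible of it).
- bot.outline_of(camera, thing): "region" (480x640 bool, what is visible of it) and "extent" ([centre column, centre row, width, height] in pixels, round what is visible of it).
The state is a dict: "clock": time; "joint_pos": joint angles; "joint_vel": joint speeds; "tau": joint torques, N m; "eef_pos": TCP position; "tool_rot": TCP orientation; "ft_force": force on the tool from outside, world axes, zero at the start; "ft_torque": the same for the moment, N m; "grip_width": finger opening in m; "grasp_force": force on a finger pad.
Only numpy, scipy, OpenCV 4.12 (cv2) and the standard library are available. Lean on these libraries where they do the work, as an engineer would, in place of code of your own. Each camera call takes 0.05 s, during which the arm holds its last target. There are 200 camera calls.

## Working session

There is one attempt and no reset: what is moved stays moved. The work goes in short steps, Python scripts to look and compute and a tool call to move; the robot and the scene stay as the last step left them, time stands still between calls to the robot, and variables do not carry over. Pictures are saved under pics/ and viewed, at most 12 in all, crops included, and the job is handed in when it is done.

Besides the shell and the picture viewer there is one more tool, called after "Request:" as name(argument=value, ...) on one line, values as JSON. drive_tool: Moves the arm, as the interface text tells. Its arguments: {"type":"object","properties":{"rows":{"type":"array","items":{"type":"object","properties":{"dx":{"type":"number"},"dy":{"type":"number"},"dz":{"type":"number"},"wx":{"type":"number"},"wy":{"type":"number"},"wz":{"type":"number"},"hand":{"type":"number"}}}}},"required":["rows"]}

```bash
mkdir -p pics; python3 - <<'E'
from workcell import bot
import cv2,numpy as np
for n in ("top","side"):
    im=bot.camera(n); cv2.imwrite(f"pics/{n}0.png",im[:,:,::-1]); np.save(f"{n}0.npy",im)
    c=bot.get_calibration(n); print(n,c)
    for t in ("tray","mat","tamper","a2","b3","b4","bottle","carton","measure"):
        print(t,[(round(d["score"],2),[round(float(v)) for v in d["extent"]]) for d in bot.look_for(n,t)][:5])
print(bot.get_obs())
E
```

```text
top {'vfov': 50.709125229786544, 'cx': 327.81987815545057, 'cy': 243.80420247734745, 'origin': array([ 0.42555269, -0.02183578,  1.17266536]), 'rotation': array([ 0.04293414, -0.03980028, -0.7027599 ,  0.70901419])}
tray [(0.75, [394, 269, 107, 64])]
mat [(0.63, [272, 243, 56, 52]), (0.19, [389, 286, 20, 22])]
tamper [(0.61, [281, 250, 26, 25])]
a2 [(0.92, [395, 258, 21, 28]), (0.88, [412, 256, 25, 25]), (0.82, [359, 265, 18, 20]), (0.75, [378, 259, 23, 24])]
b3 [(0.93, [424, 279, 17, 20]), (0.87, [370, 289, 23, 25]), (0.75, [305, 308, 28, 30]), (0.71, [387, 284, 22, 24]), (0.57, [354, 339, 25, 27])]
b4 [(0.93, [424, 279, 17, 20]), (0.87, [370, 289, 23, 25]), (0.75, [305, 308, 28, 30]), (0.71, [387, 284, 22, 24]), (0.57, [354, 339, 25, 27])]
bottle [(0.65, [307, 148, 32, 48]), (0.15, [378, 261, 23, 27])]
carton []
measure [(0.79, [539, 282, 42, 32])]
side {'vfov': 57.34010011941002, 'cx': 317.4461167841244, 'cy': 240.46590038780133, 'origin': array([0.10138449, 0.65235682, 0.71134655]), 'rotation': array([-0.13254434,  0.41248787,  0.85637863, -0.28089391])}
tray [(0.77, [379, 237, 7
[... 646 characters left out ...]
'clock': 1.0, 'joint_pos': array([-1.34302106e+00,  2.40592438e-01,  5.00016103e-03,  1.33518629e+00,
       -1.54344475e-05,  1.57081831e+00]), 'joint_vel': array([-0.00093871, -0.00087176, -0.0013453 , -0.00100532,  0.00185376,
        0.00117322]), 'tau': array([ 1.23370744e-03, -3.72219944e+01,  2.52693719e+01,  1.20675559e-03,
        2.10291313e-05, -2.56895305e-06]), 'eef_pos': array([ 0.11290188, -0.48709194,  0.21911031]), 'tool_rot': array([ 9.93523059e-01,  1.13630680e-01, -6.65790462e-06,  9.70025675e-06]), 'ft_force': array([ 0.09602066, -0.23719817, -0.53863864]), 'ft_torque': array([-0.01416937,  0.0321224 , -0.06323105]), 'grasp_force': 0.0, 'grip_width': 0.08528677037577174}
```

```bash
python3 - <<'E'
import cv2
a=cv2.imread("pics/top0.png");b=cv2.imread("pics/side0.png")
cv2.imwrite("pics/crop_t.png",cv2.resize(a[200:350,240:440],None,fx=4,fy=4,interpolation=cv2.INTER_CUBIC))
cv2.imwrite("pics/crop_s.png",cv2.resize(b[190:340,240:440],None,fx=4,fy=4,interpolation=cv2.INTER_CUBIC))
E
```

```text
(no output)
```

View pics/top0.png

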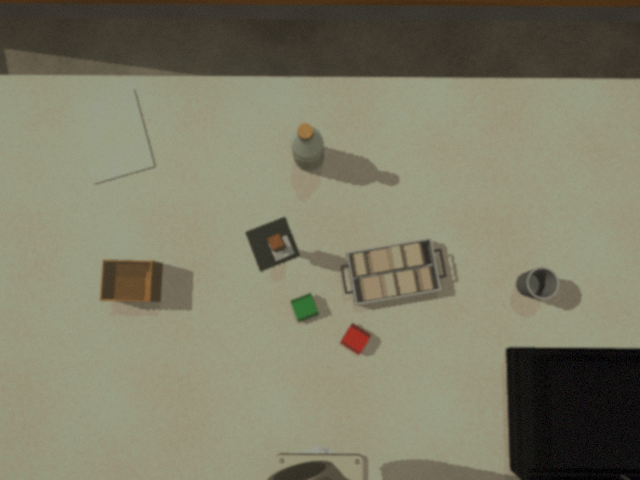

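View pics/crop_t.png

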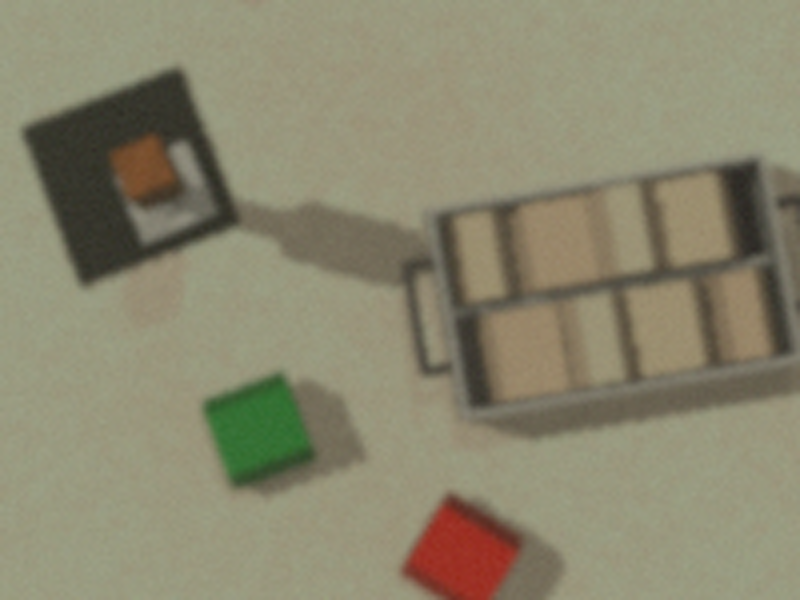

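View pics/crop_s.png

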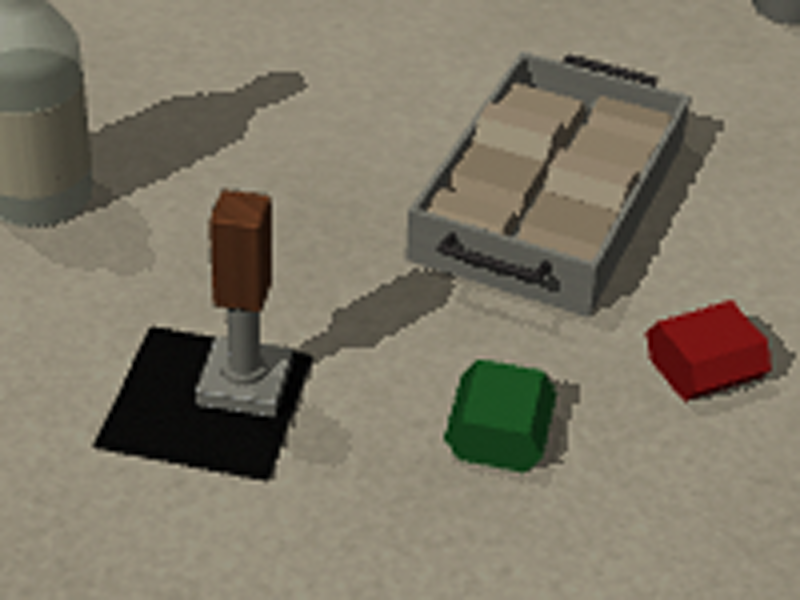

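The tamper (grip top at about px 277,241, the only wooden handle) stands on the mat at (272,243). The tray is at (394,269), with its proud blocks at about (397,257) and (389,285). The green block (305,308) and red block (354,339) are the look-alikes, so I'll leave them alone. The other orange things are the carton (131,281) and the bottle cork (306,131), which could be confused with the grip but don't match the description. Next I'll fit poses by edges in both views.

```bash
cat > h.py <<'E'
import numpy as np,cv2
from scipy.optimize import minimize
from scipy.ndimage import map_coordinates
from scipy.spatial.transform import Rotation as R
from workcell import bot
def proj(n,P):
    c=bot.get_calibration(n); q=R.from_quat(c["rotation"]).inv().apply(np.asarray(P)-c["origin"])
    f=240/np.tan(np.radians(c["vfov"]/2)); return np.c_[c["cx"]-f*q[:,0]/q[:,2],c["cy"]+f*q[:,1]/q[:,2]]
def ray(n,px,z):
    c=bot.get_calibration(n); f=240/np.tan(np.radians(c["vfov"]/2))
    d=R.from_quat(c["rotation"]).apply([(px[0]-c["cx"])/f,-(px[1]-c["cy"])/f,-1]); o=c["origin"]
    return (o+d*(z-o[2])/d[2])[:2]
def rect(w,l,z): 
    c=np.array([[w,l],[-w,l],[-w,-l],[w,-l]])/2
    return [np.r_[c[i],z] + t*(np.r_[c[(i+1)%4],z]-np.r_[c[i],z]) for i in range(4) for t in np.linspace(0.03,.97,40)[:,None]*1]
def grad(im,s):
    g=cv2.GaussianBlur(im.astype(np.float32),(0,0),s); return np.sqrt((cv2.Sobel(g,-1,1,0)**2+cv2.Sobel(g,-1,0,1)**2).sum(2))
TRAY=np.array(rect(.120,.194,.04)+rect(.112,.186,.04))
MAT=np.array(rect(.1,.1,.004))
TAMP=np.array(rect(.028,.028,.130)+rect(.046,.046,.012))
def fit(ims,M,p,z0=0,views=("top","side")):
    for s in (2.5,1.2,.7):
        G={n:grad(ims[n],s) for n in views}
        def cost(p):
            P=R.from_euler("z",p[2]).apply(M)+[p[0],p[1],z0]
            return -sum(np.sqrt(map_coordinates(G[n],proj(n,P)[:,::-1].T,order=1)).mean() for n in views)
        p=minimize(cost,p,method="Nelder-Mead",options=dict(initial_simplex=np.array([p]*4)+np.r_[np.zeros((1,3)),np.diag([.006,.006,.08])],xatol=1e-5,fatol=1e-5)).x
    return p,cost(p)
def draw(im,n,items):
    o=cv2.resize(im[:,:,::-1],None,fx=4,fy=4,interpolation=cv2.INTER_CUBIC)
    for M,p,z0 in items:
        for u,v in proj(n,R.from_euler("z",p[2]).apply(M)+[p[0],p[1],z0]): cv2.circle(o,(int(4*u+1.5),int(4*v+1.5)),0,(255,0,255),-1)
    return o
E
python3 - <<'E'
from h import *
ims={n:np.load(n+"0.npy") for n in("top","side")}
c=[ray("top",q,.04) for q in [(347.5,253),(430,239.5),(440,288),(357,304.2)]]
ct=np.mean(c,0); d=c[0]-c[1]; print(c)
p0=[*ct,np.arctan2(d[1],d[0])-np.pi/2]
m0=[*ray("top",(272,243.5),.004),np.radians(20)]
t0=[*ray("top",(276.5,241.5),.134),np.radians(20)]
out=[]
for nm,M,p,z in (("tray",TRAY,p0,0),("mat",MAT,m0,0),("tamp",TAMP,t0,.004)):
    for v in (("top","side"),("top",),("side",)):
        q,cc=fit(ims,M,p,z,v); print(nm,v,np.round(q[:2],4),round(np.degrees(q[2]),2),round(cc,2))
        if len(v)==2: out.append((M,q,z))
a=draw(ims["top"],"top",out)[800:1300,960:1760];b=draw(ims["side"],"side",out)[760:1340,960:1760]
cv2.imwrite("pics/f.png",cv2.resize(np.vstack([a,b]),None,fx=.55,fy=.55,interpolation=cv2.INTER_AREA))
E
```

```text
[array([ 0.5383215 , -0.06060218]), array([ 0.57048802, -0.24624144]), array([ 0.46179848, -0.26691897]), array([ 0.42429322, -0.08220957])]
tray ('top', 'side') [ 0.5003 -0.1642] 9.78 -25.64
tray ('top',) [ 0.4986 -0.1589] 10.3 -10.66
tray ('side',) [ 0.5009 -0.1644] 10.03 -15.07
mat ('top', 'side') [0.5632 0.1146] 22.19 -41.85
mat ('top',) [0.5625 0.1131] 22.18 -18.43
mat ('side',) [0.5635 0.1156] 22.28 -24.21Traceback (most recent call last):
  File "<stdin>", line 11, in <module>
  File "h.py", line 27, in fit
    p=minimize(cost,p,method="Nelder-Mead",options=dict(initial_simplex=np.array([p]*4)+np.r_[np.zeros((1,3)),np.diag([.006,.006,.08])],xatol=1e-5,fatol=1e-5)).x
      ~~~~~~~~^^^^^^^^^^^^^^^^^^^^^^^^^^^^^^^^^^^^^^^^^^^^^^^^^^^^^^^^^^^^^^^^^^^^^^^^^^^^^^^^^^^^^^^^^^^^^^^^^^^^^^^^^^^^^^^^^^^^^^^^^^^^^^^^^^^^^^^^^^^^^^^^^
    res = _minimize_neldermead(fun, x0, args, callback, bounds=bounds,
                               **options)
    fsim[j] = func(sim[j])
              ~~~~^^^^^^^^
    fx = function(np.copy(x), *(wrapper_args + args))
  File "h.py", line 26, in cost
    return -sum(np.sqrt(map_coordinates(G[n],proj(n,P)[:,::-1].T,order=1)).mean() for n in views)
            ~~~^^^^^^^^^^^^^^^^^^^^^^^^^^^^^^^^^^^^^^^^^^^^^^^^^^^^^^^^^^^^^^^^^^^^^^^^^^^^^^^^^^
  File "h.py", line 26, in <genexpr>
    return -sum(np.sqrt(map_coordinates(G[n],proj(n,P)[:,::-1].T,order=1)).mean() for n in views)
                                             ~~~~^^^^^
  File "h.py", line 7, in proj
    c=bot.get_calibration(n); q=R.from_quat(c["rotation"]).inv().apply(np.asarray(P)-c["origin"])
ValueError: time passes only in moves, steps and waits
```

```bash
python3 - <<'E'
from workcell import bot
import pickle
pickle.dump({n:bot.get_calibration(n) for n in("top","side")},open("cal.pkl","wb"))
s=open("h.py").read().replace("bot.get_calibration(n)","CAL[n]").replace("from workcell import bot","from workcell import bot\nimport pickle\nCAL=pickle.load(open('cal.pkl','rb'))")
open("h.py","w").write(s)
E
cat > f1.py <<'E'
from h import *
ims={n:np.load(n+"0.npy") for n in("top","side")}
t0=[*ray("top",(276.5,241.5),.134),np.radians(20)]
out=[]
for nm,M,p,z in (("tray",TRAY,[.4995,-.1625,np.radians(10)],0),("mat",MAT,[.563,.115,.387],0),("tamp",TAMP,t0,.004)):
    for v in (("top","side"),("top",),("side",)):
        q,cc=fit(ims,M,p,z,v); print(nm,v,np.round(q[:2],4),round(np.degrees(q[2]),2),round(cc,2))
        if len(v)==2: out.append((M,q,z))
a=draw(ims["top"],"top",out)[800:1300,960:1760];b=draw(ims["side"],"side",out)[760:1340,960:1760]
cv2.imwrite("pics/f.png",cv2.resize(np.vstack([a,b]),None,fx=.55,fy=.55,interpolation=cv2.INTER_AREA))
E
python3 f1.py
```

```text
tray ('top', 'side') [ 0.5003 -0.1642] 9.78 -25.64
tray ('top',) [ 0.4986 -0.1589] 10.3 -10.66
tray ('side',) [ 0.5009 -0.1644] 10.03 -15.07
mat ('top', 'side') [0.5632 0.1146] 22.19 -41.85
mat ('top',) [0.5625 0.1131] 22.17 -18.43
mat ('side',) [0.5635 0.1156] 22.28 -24.21
tamp ('top', 'side') [0.5527 0.0927] 24.51 -31.03
tamp ('top',) [0.5518 0.0916] 25.01 -13.06
tamp ('side',) [0.5529 0.0935] 24.64 -18.31
```

View pics/f.png

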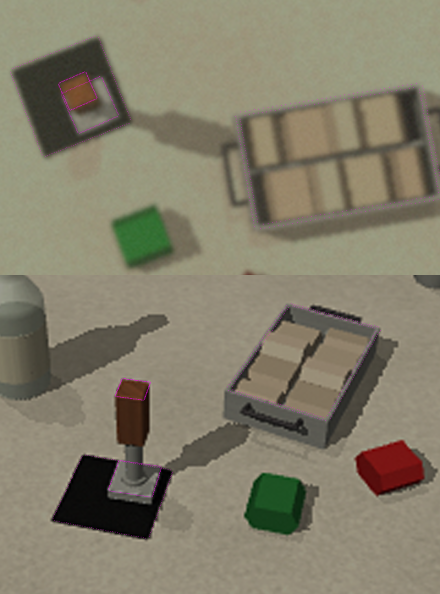

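```bash
python3 - <<'E'
from h import *
o=[]
for n,c in (("top",(.4988,-.1655)),("side",(.5009,-.1644))):
    im=np.load(n+"0.npy"); Y,X=np.meshgrid(np.arange(.1,-.1,-.0004),np.arange(.06,-.06,-.0004))
    P=R.from_euler("z",10,degrees=True).apply(np.c_[X.ravel(),Y.ravel(),0*X.ravel()])+[*c,.047]
    uv=proj(n,P).astype(np.float32).reshape(*X.shape,2)
    w=cv2.remap(im[:,:,::-1].copy(),uv[...,0],uv[...,1],cv2.INTER_CUBIC)
    w=cv2.convertScaleAbs(w,alpha=1.3)
    for k in range(-80,90,20): cv2.putText(w,str(k),(int((.1-k/1000)/.0004),10),0,.35,(0,0,255)); cv2.line(w,(int((.1-k/1000)/.0004),12),(int((.1-k/1000)/.0004),20),(0,0,255))
    o.append(w)
cv2.imwrite("pics/rect.png",np.vstack(o))
E
```

```text
(no output)
```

View pics/rect.png

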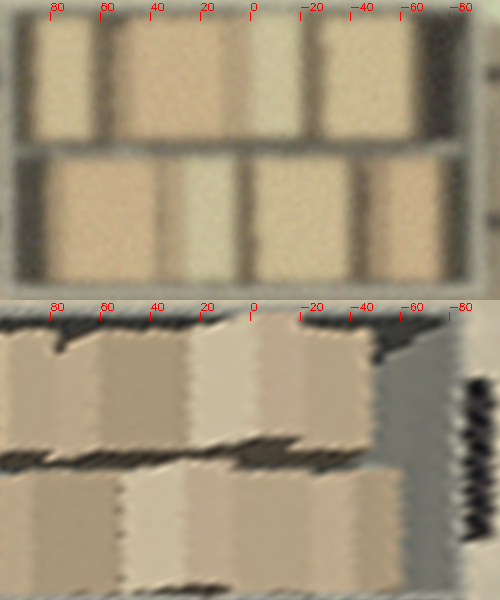

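Edge fits put the tamper at (0.5525, 0.0925), yaw 24.5°, and the tray at (0.500, -0.1645), yaw 10°. In the tray frame the proud blocks are at about (-29, +16) mm and (+29, -11) mm. I'll move to above the tamper first.

Request:
drive_tool(rows=[{"dx":5.6,"dy":-4.65,"dz":0,"wz":-2.3,"hand":60},{"dx":11.18,"dy":-9.31,"dz":0,"wz":-2.3,"hand":60},{"dx":11.18,"dy":-9.31,"dz":0,"wz":-2.3,"hand":60},{"dx":11.18,"dy":-9.31,"dz":0,"wz":-2.3,"hand":60},{"dx":11.18,"dy":-9.31,"dz":0,"wz":-2.3,"hand":60},{"dx":11.18,"dy":-9.31,"dz":0,"wz":-2.3,"hand":60},{"dx":11.18,"dy":-9.31,"dz":0,"wz":-2.3,"hand":60},{"dx":11.18,"dy":-9.31,"dz":0,"wz":-2.3,"hand":60},{"dx":11.18,"dy":-9.31,"dz":0,"wz":-2.3,"hand":60},{"dx":11.18,"dy":-9.31,"dz":0,"wz":-2.3,"hand":60},{"dx":11.18,"dy":-9.31,"dz":0,"wz":-2.3,"hand":60},{"dx":11.18,"dy":-9.31,"dz":0,"wz":-2.3,"hand":60},{"dx":11.18,"dy":-9.31,"dz":0,"wz":-2.3,"hand":60},{"dx":11.18,"dy":-9.31,"dz":0,"wz":-2.3,"hand":60},{"dx":11.18,"dy":-9.31,"dz":0,"wz":-2.3,"hand":60},{"dx":11.18,"dy":-9.31,"dz":0,"wz":-2.3,"hand":60},{"dx":11.18,"dy":-9.31,"dz":0,"wz":-2.3,"hand":60},{"dx":11.18,"dy":-9.31,"dz":0,"wz":-2.3,"hand":60},{"dx":11.18,"dy":-9.31,"dz":0,"wz":-2.3,"hand":60},{"dx":11.18,"dy":-9.31,"dz":0,"wz":-2.3,"hand":60}])

```text
invalid input at $.rows[0]: expected keys dx, dy, dz, wx, wy, wz, hand
```

Request:
drive_tool(rows=[{"dx":11.18,"dy":-9.31,"dz":0,"wx":0,"wy":0,"wz":-2.3,"hand":60},{"dx":11.18,"dy":-9.31,"dz":0,"wx":0,"wy":0,"wz":-2.3,"hand":60},{"dx":11.18,"dy":-9.31,"dz":0,"wx":0,"wy":0,"wz":-2.3,"hand":60},{"dx":11.18,"dy":-9.31,"dz":0,"wx":0,"wy":0,"wz":-2.3,"hand":60},{"dx":11.18,"dy":-9.31,"dz":0,"wx":0,"wy":0,"wz":-2.3,"hand":60},{"dx":11.18,"dy":-9.31,"dz":0,"wx":0,"wy":0,"wz":-2.3,"hand":60},{"dx":11.18,"dy":-9.31,"dz":0,"wx":0,"wy":0,"wz":-2.3,"hand":60},{"dx":11.18,"dy":-9.31,"dz":0,"wx":0,"wy":0,"wz":-2.3,"hand":60},{"dx":11.18,"dy":-9.31,"dz":0,"wx":0,"wy":0,"wz":-2.3,"hand":60},{"dx":11.18,"dy":-9.31,"dz":0,"wx":0,"wy":0,"wz":-2.3,"hand":60},{"dx":11.18,"dy":-9.31,"dz":0,"wx":0,"wy":0,"wz":-2.3,"hand":60},{"dx":11.18,"dy":-9.31,"dz":0,"wx":0,"wy":0,"wz":-2.3,"hand":60},{"dx":11.18,"dy":-9.31,"dz":0,"wx":0,"wy":0,"wz":-2.3,"hand":60},{"dx":11.18,"dy":-9.31,"dz":0,"wx":0,"wy":0,"wz":-2.3,"hand":60},{"dx":11.18,"dy":-9.31,"dz":0,"wx":0,"wy":0,"wz":-2.3,"hand":60},{"dx":11.18,"dy":-9.31,"dz":0,"wx":0,"wy":0,"wz":-2.3,"hand":60},{"dx":11.18,"dy":-9.31,"dz":0,"wx":0,"wy":0,"wz":-2.3,"hand":60},{"dx":11.18,"dy":-9.31,"dz":0,"wx":0,"wy":0,"wz":-2.3,"hand":60}])

```text
clock: 2.8
eef_pos: [0.5517, 0.0918, 0.219]
tool_rot: [0.977, 0.212, -0.0, 0.0]
ft_force: [0.9, 0.9, 0.1]
grip_width: 0.0597
grasp_force: 0.0
```

Request:
drive_tool(rows=[{"dx":0,"dy":0,"dz":0.6,"wx":0,"wy":0,"wz":0,"hand":60},{"dx":0,"dy":0,"dz":1.2,"wx":0,"wy":0,"wz":0,"hand":60},{"dx":0,"dy":0,"dz":1.7,"wx":0,"wy":0,"wz":0,"hand":60},{"dx":0,"dy":0,"dz":2.1,"wx":0,"wy":0,"wz":0,"hand":60},{"dx":0,"dy":0,"dz":2.36,"wx":0,"wy":0,"wz":0,"hand":60},{"dx":0,"dy":0,"dz":2.36,"wx":0,"wy":0,"wz":0,"hand":60},{"dx":0,"dy":0,"dz":2.36,"wx":0,"wy":0,"wz":0,"hand":45},{"dx":0,"dy":0,"dz":2.36,"wx":0,"wy":0,"wz":0,"hand":38},{"dx":0,"dy":0,"dz":2.36,"wx":0,"wy":0,"wz":0,"hand":32},{"dx":0,"dy":0,"dz":2.36,"wx":0,"wy":0,"wz":0,"hand":28},{"dx":0,"dy":0,"dz":2.36,"wx":0,"wy":0,"wz":0,"hand":15},{"dx":0,"dy":0,"dz":2.36,"wx":0,"wy":0,"wz":0,"hand":15},{"dx":0,"dy":0,"dz":2.36,"wx":0,"wy":0,"wz":0,"hand":15},{"dx":0,"dy":0,"dz":2.36,"wx":0,"wy":0,"wz":0,"hand":15}])

```text
clock: 4.2
eef_pos: [0.5532, 0.093, 0.1023]
tool_rot: [0.977, 0.213, 0.001, -0.0]
ft_force: [-0.2, 0.2, 5.6]
grip_width: 0.0265
grasp_force: 61.2
```

Request:
drive_tool(rows=[{"dx":0,"dy":0,"dz":-0.3,"wx":0,"wy":0,"wz":0,"hand":15},{"dx":0,"dy":0,"dz":-0.8,"wx":0,"wy":0,"wz":0,"hand":15},{"dx":0,"dy":0,"dz":-1.3,"wx":0,"wy":0,"wz":0,"hand":15},{"dx":0,"dy":0,"dz":-1.8,"wx":0,"wy":0,"wz":0,"hand":15},{"dx":-0.3,"dy":0.3,"dz":-1.8,"wx":0,"wy":0,"wz":0.3,"hand":15},{"dx":-0.8,"dy":0.85,"dz":-1.8,"wx":0,"wy":0,"wz":0.8,"hand":15},{"dx":-1.3,"dy":1.4,"dz":-1.8,"wx":0,"wy":0,"wz":1.3,"hand":15},{"dx":-1.8,"dy":1.95,"dz":-1.8,"wx":0,"wy":0,"wz":1.8,"hand":15},{"dx":-2.3,"dy":2.5,"dz":-1.8,"wx":0,"wy":0,"wz":2.3,"hand":15},{"dx":-2.8,"dy":3.0,"dz":-1.8,"wx":0,"wy":0,"wz":2.7,"hand":15},{"dx":-3.2,"dy":3.4,"dz":-1.8,"wx":0,"wy":0,"wz":2.9,"hand":15},{"dx":-3.45,"dy":3.65,"dz":-1.8,"wx":0,"wy":0,"wz":2.9,"hand":15},{"dx":-3.56,"dy":3.79,"dz":-1.8,"wx":0,"wy":0,"wz":2.9,"hand":15},{"dx":-3.56,"dy":3.79,"dz":-1.8,"wx":0,"wy":0,"wz":2.9,"hand":15},{"dx":-3.56,"dy":3.79,"dz":-1.8,"wx":0,"wy":0,"wz":2.9,"hand":15},{"dx":-3.56,"dy":3.79,"dz":-1.8,"wx":0,"wy":0,"wz":2.9,"hand":15}])

```text
clock: 5.8
eef_pos: [0.4694, -0.1527, 0.1908]
tool_rot: [0.996, 0.088, -0.0, -0.0]
ft_force: [0.7, 0.1, -4.0]
grip_width: 0.0268
grasp_force: 60.1
```

Request:
drive_tool(rows=[{"dx":0,"dy":0,"dz":0.2,"wx":0,"wy":0,"wz":0,"hand":15},{"dx":0,"dy":0,"dz":0.4,"wx":0,"wy":0,"wz":0,"hand":15},{"dx":0,"dy":0,"dz":0.5,"wx":0,"wy":0,"wz":0,"hand":15},{"dx":0,"dy":0,"dz":0.5,"wx":0,"wy":0,"wz":0,"hand":15},{"dx":0,"dy":0,"dz":0.5,"wx":0,"wy":0,"wz":0,"hand":15}])

```text
clock: 6.3
eef_pos: [0.4691, -0.1536, 0.1658]
tool_rot: [0.996, 0.088, -0.0, -0.0]
ft_force: [0.2, -0.4, -4.2]
grip_width: 0.0266
grasp_force: 60.0
```

```bash
python3 - <<'E'
from h import *
ims={n:bot.camera(n) for n in("top","side")}
for n in ims: np.save(n+"1.npy",ims[n])
s=bot.get_obs(); print(s["eef_pos"],s["ft_force"])
z0=s["eef_pos"][2]-.0983
FOOT=np.array(rect(.046,.046,.012)+rect(.046,.046,0)[40*0:])
out=[]
p=[*s["eef_pos"][:2],np.radians(10)]
for M,v in ((FOOT,("side",)),(np.array(rect(.046,.046,.012)),("side",))):
    q,c=fit(ims,M,p,z0,v); print(q,np.degrees(q[2]),c)
    out.append((M,q,z0))
out=[out[0],(TRAY,[.5009,-.1644,np.radians(10)],0)]
im=draw(ims["side"],"side",out)[720:1200,1200:1840]
im2=draw(ims["top"],"top",[(TRAY,[.4988,-.1655,np.radians(10)],0)])[880:1280,1300:1840]
cv2.imwrite("pics/s1.png",im); cv2.imwrite("pics/t1.png",im2)
E
```

```text
[ 0.46948515 -0.15378525  0.16640607] [ 0.80478757  0.45803699 -3.70673442]
[ 0.46816195 -0.13808515  0.32785876] 18.78492318533779 -12.726965
[ 0.46458506 -0.13102911  0.30420463] 17.42964161593916 -13.362249
```

View pics/s1.png

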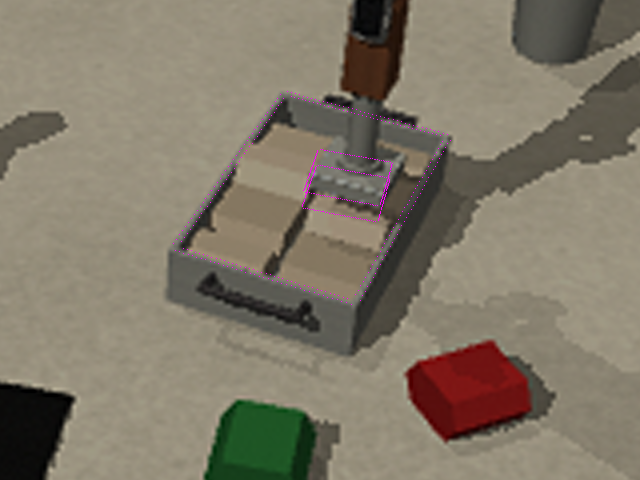

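```bash
cat > foot.py <<'E'
from h import *
def foot(im,eef,yaw=np.radians(10),n="side",off=.0983):
    z0=eef[2]-off; L=lambda a,b:[np.array(a)+t*(np.array(b)-a) for t in np.linspace(.05,.95,40)]
    h=.023; bc=[[h,h],[-h,h],[-h,-h]]   # bottom edges facing the camera (+y,-x)
    M=rect(.046,.046,.012)+L([h,h,0],[-h,h,0])+L([-h,h,0],[-h,-h,0])
    for c in bc: M+=L([*c,0],[*c,.012])
    M=np.array(M); G=np.sqrt(grad(im,.8)); r=[]
    for dx in np.arange(-.008,.0081,.0005):
        for dy in np.arange(-.008,.0081,.0005):
            P=R.from_euler("z",yaw).apply(M)+[eef[0]+dx,eef[1]+dy,z0]
            r.append((map_coordinates(G,proj(n,P)[:,::-1].T,order=1).mean(),dx,dy))
    r.sort(reverse=True); return r[:6],M,z0
E
python3 - <<'E'
from foot import *
im=np.load("side1.npy"); e=[.4693,-.1537,.1661]
r,M,z0=foot(im,e); print(np.round(r,4))
b=r[0]; o=draw(im,"side",[(M,[e[0]+b[1],e[1]+b[2],np.radians(10)],z0)])[720:1020,1400:1700]
o2=draw(im,"side",[(M,[e[0],e[1],np.radians(10)],z0)])[720:1020,1400:1700]
cv2.imwrite("pics/s2.png",np.hstack([o,o2]))
E
```

```text
[[ 1.24656e+01 -1.50000e-03  8.00000e-03]
 [ 1.24639e+01 -2.00000e-03  8.00000e-03]
 [ 1.24525e+01 -1.50000e-03  7.50000e-03]
 [ 1.24207e+01 -1.50000e-03  7.00000e-03]
 [ 1.24104e+01 -1.00000e-03  7.00000e-03]
 [ 1.24085e+01 -2.00000e-03  7.50000e-03]]
```

View pics/s2.png

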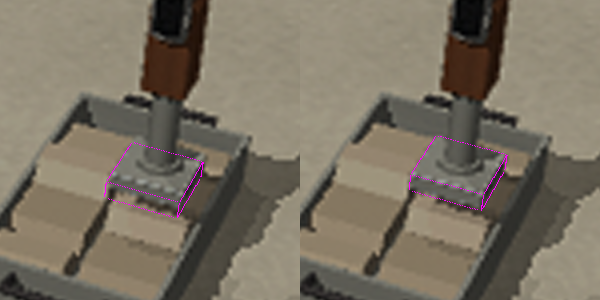

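```bash
cat > foot2.py <<'E'
from h import *
def boxpts(w,z0,z1): return np.array([[x,y,z] for x in(-w,w) for y in(-w,w) for z in(z0,z1)])
def sat(im):
    i=im.astype(float); return (i[...,0]-i[...,2])/(i.max(2)+1)
def foot2(im,eef,yaw=np.radians(10),off=.0983,n="side",K=8,zs=(0,)):
    s=sat(im); c=proj(n,[[eef[0],eef[1],eef[2]-off+.006]])[0].astype(int)
    x0,y0=c-24; big=cv2.resize(s[y0:y0+48,x0:x0+48],None,fx=K,fy=K,interpolation=cv2.INTER_LINEAR)
    best=[]
    def model(p,g=0):
        m=np.zeros(big.shape,np.uint8)
        for B in (boxpts(.023+g,-g,.012+g),):
            P=R.from_euler("z",yaw).apply(B)+[p[0],p[1],eef[2]-off+p[2]]
            uv=((proj(n,P)-[x0,y0]+.5)*K-.5).round().astype(np.int32); cv2.fillConvexPoly(m,cv2.convexHull(uv),1)
        return m>0
    for dz in zs:
     for dx in np.arange(-.006,.0061,.001):
      for dy in np.arange(-.006,.0061,.001):
        p=(eef[0]+dx,eef[1]+dy,dz); a=model(p); b=model(p,.003)&~a
        best.append((big[b].mean()-2*big[a].mean()*1,dx,dy,dz,big[a].mean(),big[b].mean()))
    best.sort(reverse=True); return best[:8]
E
python3 - <<'E'
from foot2 import *
im=np.load("side1.npy"); print(np.round(foot2(im,[.4693,-.1537,.1661],zs=(-.003,0,.003)),4))
print(np.round(foot2(im,[.4693,-.1537,.1661]),4)[:4])
s=sat(im); print(np.round(s[218:244:2,318:346:2],2))
E
```

```text
[[ 0.0272  0.003  -0.004  -0.003   0.0958  0.2187]
 [ 0.0257  0.001   0.      0.      0.097   0.2198]
 [ 0.0256  0.001  -0.001   0.      0.0967  0.219 ]
 [ 0.0255  0.002  -0.004  -0.003   0.0969  0.2192]
 [ 0.0252  0.003  -0.005  -0.003   0.095   0.2152]
 [ 0.0246 -0.001   0.003   0.003   0.0975  0.2196]
 [ 0.0239  0.      0.003   0.003   0.0967  0.2173]
 [ 0.0237  0.      0.      0.      0.0983  0.2203]]
[[ 0.0257  0.001   0.      0.      0.097   0.2198]
 [ 0.0256  0.001  -0.001   0.      0.0967  0.219 ]
 [ 0.0237  0.      0.      0.      0.0983  0.2203]
 [ 0.0226  0.002  -0.001   0.      0.0957  0.2139]]
[[0.18 0.17 0.17 0.17 0.18 0.17 0.17 0.17 0.17 0.18 0.18 0.17 0.17 0.18]
 [0.18 0.17 0.18 0.18 0.17 0.18 0.17 0.17 0.17 0.17 0.17 0.17 0.17 0.17]
 [0.17 0.17 0.17 0.18 0.17 0.16 0.18 0.18 0.17 0.17 0.17 0.18 0.18 0.17]
 [0.17 0.17 0.18 0.18 0.18 0.17 0.17 0.17 0.17 0.17 0.17 0.17 0.17 0.17]
 [0.18 0.18 0.17 0.17 0.17 0.17 0.18 0.17 0.17 0.17 0.17 0.17 0.17 0.18]
 [0.17 0.18 0.18 0.17 0.17 0.17 0.17 0.17 0.18 0.18 0.17 0.17 0.17 0.17]
 [0.19 0.18 0.17 0.18 0.17 0.17 0.17 0.17 0.16 0.18 0.17 0.17 0.18 0.18]
 [0.18 0.18 0.17 0.18 0.18 0.19 0.18 0.18 0.18 0.17 0.17 0.17 0.17 0.17]
 [0.18 0.18 0.17 0.18 0.17 0.17 0.17 0.18 0.17 0.18 0.17 0.17 0.16 0.17]
 [0.17 0.17 0.18 0.17 0.18 0.18 0.19 0.18 0.18 0.17 0.17 0.18 0.17 0.17]
 [0.17 0.17 0.17 0.18 0.17 0.18 0.17 0.18 0.17 0.16 0.18 0.17 0.18 0.17]
 [0.17 0.18 0.17 0.19 0.18 0.17 0.17 0.17 0.17 0.17 0.18 0.19 0.18 0.08]
 [0.17 0.18 0.17 0.18 0.19 0.17 0.17 0.18 0.17 0.17 0.18 0.18 0.1  0.09]]
```

Request:
drive_tool(rows=[{"dx":0,"dy":0,"dz":0.15,"wx":0,"wy":0,"wz":0,"hand":15},{"dx":0,"dy":0,"dz":0.28,"wx":0,"wy":0,"wz":0,"hand":15},{"dx":0,"dy":0,"dz":0.31,"wx":0,"wy":0,"wz":0,"hand":15},{"dx":0,"dy":0,"dz":0.33,"wx":0,"wy":0,"wz":0,"hand":15},{"dx":0,"dy":0,"dz":0.35,"wx":0,"wy":0,"wz":0,"hand":15},{"dx":0,"dy":0,"dz":0.37,"wx":0,"wy":0,"wz":0,"hand":15},{"dx":0,"dy":0,"dz":0.39,"wx":0,"wy":0,"wz":0,"hand":15},{"dx":0,"dy":0,"dz":0.41,"wx":0,"wy":0,"wz":0,"hand":15},{"dx":0,"dy":0,"dz":0.41,"wx":0,"wy":0,"wz":0,"hand":15}])

```text
clock: 7.3
eef_pos: [0.4691, -0.1537, 0.1455]
tool_rot: [0.996, 0.088, -0.0, -0.0]
ft_force: [0.4, 0.8, -4.9]
grip_width: 0.0267
grasp_force: 60.0
```

Request:
drive_tool(rows=[{"dx":0,"dy":0,"dz":0.02,"wx":0,"wy":0,"wz":0,"hand":15},{"dx":0,"dy":0,"dz":0.04,"wx":0,"wy":0,"wz":0,"hand":15},{"dx":0,"dy":0,"dz":0.05,"wx":0,"wy":0,"wz":0,"hand":15}])

```text
clock: 7.6
eef_pos: [0.4695, -0.1538, 0.1435]
tool_rot: [0.996, 0.088, 0.0, 0.0]
ft_force: [-0.5, 0.2, -0.8]
grip_width: 0.0269
grasp_force: 60.5
```

Request:
drive_tool(rows=[{"dx":0,"dy":0,"dz":0.01,"wx":0,"wy":0,"wz":0,"hand":15},{"dx":0,"dy":0,"dz":0.02,"wx":0,"wy":0,"wz":0,"hand":15},{"dx":0,"dy":0,"dz":0.03,"wx":0,"wy":0,"wz":0,"hand":15}])

```text
clock: 7.9
eef_pos: [0.4694, -0.1533, 0.142]
tool_rot: [0.996, 0.088, 0.0, -0.0]
ft_force: [-1.0, 2.5, 1.3]
grip_width: 0.0265
grasp_force: 60.8
```

Request:
drive_tool(rows=[{"dx":0,"dy":0,"dz":0.01,"wx":0,"wy":0,"wz":0,"hand":15},{"dx":0,"dy":0,"dz":0.02,"wx":0,"wy":0,"wz":0,"hand":15},{"dx":0,"dy":0,"dz":0.03,"wx":0,"wy":0,"wz":0,"hand":15},{"dx":0,"dy":0,"dz":0.04,"wx":0,"wy":0,"wz":0,"hand":15}])

```text
clock: 8.3
eef_pos: [0.4693, -0.1536, 0.1396]
tool_rot: [0.996, 0.088, 0.0, -0.0]
ft_force: [-0.1, 2.5, 0.2]
grip_width: 0.027
grasp_force: 60.6
```

Request:
drive_tool(rows=[{"dx":0,"dy":0,"dz":0.01,"wx":0,"wy":0,"wz":0,"hand":15},{"dx":0,"dy":0,"dz":0.02,"wx":0,"wy":0,"wz":0,"hand":15},{"dx":0,"dy":0,"dz":0.03,"wx":0,"wy":0,"wz":0,"hand":15},{"dx":0,"dy":0,"dz":0.04,"wx":0,"wy":0,"wz":0,"hand":15},{"dx":0,"dy":0,"dz":0.05,"wx":0,"wy":0,"wz":0,"hand":15},{"dx":0,"dy":0,"dz":0.06,"wx":0,"wy":0,"wz":0,"hand":15}])

```text
clock: 8.9
eef_pos: [0.4692, -0.1537, 0.1366]
tool_rot: [0.996, 0.088, -0.0, -0.0]
ft_force: [-0.5, 0.6, -0.2]
grip_width: 0.0266
grasp_force: 60.6
```

Request:
drive_tool(rows=[{"dx":0,"dy":0,"dz":0.01,"wx":0,"wy":0,"wz":0,"hand":15},{"dx":0,"dy":0,"dz":0.02,"wx":0,"wy":0,"wz":0,"hand":15},{"dx":0,"dy":0,"dz":0.03,"wx":0,"wy":0,"wz":0,"hand":15},{"dx":0,"dy":0,"dz":0.04,"wx":0,"wy":0,"wz":0,"hand":15}])

```text
clock: 9.3
eef_pos: [0.4691, -0.1537, 0.1345]
tool_rot: [0.996, 0.088, -0.0, -0.0]
ft_force: [0.0, 2.5, 0.2]
grip_width: 0.0266
grasp_force: 60.6
```

Request:
drive_tool(rows=[{"dx":0,"dy":0,"dz":0.01,"wx":0,"wy":0,"wz":0,"hand":15},{"dx":0,"dy":0,"dz":0.02,"wx":0,"wy":0,"wz":0,"hand":15},{"dx":0,"dy":0,"dz":0.03,"wx":0,"wy":0,"wz":0,"hand":15}])

```text
clock: 9.6
eef_pos: [0.4692, -0.1536, 0.1331]
tool_rot: [0.996, 0.088, 0.0, -0.0]
ft_force: [-0.4, 1.2, 1.0]
grip_width: 0.0266
grasp_force: 60.8
```

Request:
drive_tool(rows=[{"dx":0,"dy":0,"dz":0.01,"wx":0,"wy":0,"wz":0,"hand":15},{"dx":0,"dy":0,"dz":0.02,"wx":0,"wy":0,"wz":0,"hand":15},{"dx":0,"dy":0,"dz":0.03,"wx":0,"wy":0,"wz":0,"hand":15}])

```text
clock: 9.9
eef_pos: [0.4694, -0.1536, 0.1326]
tool_rot: [0.996, 0.088, 0.0, -0.0]
ft_force: [-2.5, 2.8, 10.2]
grip_width: 0.0264
grasp_force: 61.9
```

Request:
drive_tool(rows=[{"dx":0,"dy":0,"dz":0.002,"wx":0,"wy":0,"wz":0,"hand":15},{"dx":0,"dy":0,"dz":0.002,"wx":0,"wy":0,"wz":0,"hand":15},{"dx":0,"dy":0,"dz":0.002,"wx":0,"wy":0,"wz":0,"hand":15},{"dx":0,"dy":0,"dz":0.002,"wx":0,"wy":0,"wz":0,"hand":15},{"dx":0,"dy":0,"dz":0.002,"wx":0,"wy":0,"wz":0,"hand":15}])

```text
clock: 10.4
eef_pos: [0.4693, -0.1536, 0.1326]
tool_rot: [0.996, 0.088, 0.001, 0.0]
ft_force: [-1.8, 2.2, 7.7]
grip_width: 0.0269
grasp_force: 61.7
```

Request:
drive_tool(rows=[{"dx":0,"dy":0,"dz":0.008,"wx":0,"wy":0,"wz":0,"hand":15},{"dx":0,"dy":0,"dz":0.008,"wx":0,"wy":0,"wz":0,"hand":15},{"dx":0,"dy":0,"dz":0.008,"wx":0,"wy":0,"wz":0,"hand":15},{"dx":0,"dy":0,"dz":0.008,"wx":0,"wy":0,"wz":0,"hand":15}])

```text
clock: 10.8
eef_pos: [0.4694, -0.1536, 0.1326]
tool_rot: [0.996, 0.088, 0.001, 0.0]
ft_force: [-2.4, 3.1, 9.5]
grip_width: 0.0267
grasp_force: 62.0
```

Request:
drive_tool(rows=[{"dx":0,"dy":0,"dz":0.004,"wx":0,"wy":0,"wz":0,"hand":15},{"dx":0,"dy":0,"dz":0.004,"wx":0,"wy":0,"wz":0,"hand":15},{"dx":0,"dy":0,"dz":0.004,"wx":0,"wy":0,"wz":0,"hand":15},{"dx":0,"dy":0,"dz":0.004,"wx":0,"wy":0,"wz":0,"hand":15},{"dx":0,"dy":0,"dz":0.004,"wx":0,"wy":0,"wz":0,"hand":15},{"dx":0,"dy":0,"dz":0.004,"wx":0,"wy":0,"wz":0,"hand":15},{"dx":0,"dy":0,"dz":0.004,"wx":0,"wy":0,"wz":0,"hand":15},{"dx":0,"dy":0,"dz":0.004,"wx":0,"wy":0,"wz":0,"hand":15},{"dx":0,"dy":0,"dz":0.004,"wx":0,"wy":0,"wz":0,"hand":15},{"dx":0,"dy":0,"dz":0.004,"wx":0,"wy":0,"wz":0,"hand":15}])

```text
clock: 11.8
eef_pos: [0.4694, -0.1536, 0.1326]
tool_rot: [0.996, 0.088, 0.001, 0.0]
ft_force: [-2.9, 3.3, 11.1]
grip_width: 0.0271
grasp_force: 62.1
```

```bash
python3 - <<'E'
from h import *
fs=[]
im=bot.camera("side"); fs.append(bot.get_obs()["ft_force"])
for i in range(3): bot.camera("side"); fs.append(bot.get_obs()["ft_force"])
np.save("side2.npy",im); print(np.round(fs,1))
cv2.imwrite("pics/s3.png",cv2.resize(im[180:270,320:430,::-1],None,fx=6,fy=6,interpolation=cv2.INTER_CUBIC))
E
```

```text
[[-3.2  4.  10.8]
 [-2.2  3.  10.4]
 [-2.8  3.8 10.9]
 [-2.4  3.3 12. ]]
```

View pics/s3.png

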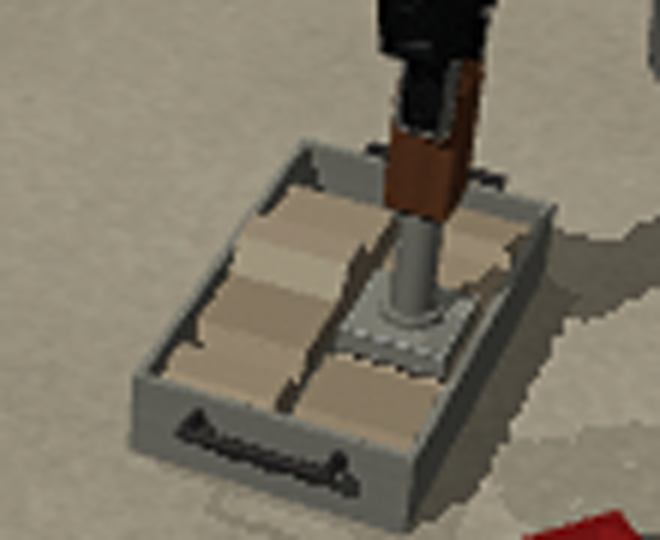

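Request:
drive_tool(rows=[{"dx":0,"dy":0,"dz":-0.06,"wx":0,"wy":0,"wz":0,"hand":15},{"dx":0,"dy":0,"dz":-0.3,"wx":0,"wy":0,"wz":0,"hand":15},{"dx":0,"dy":0,"dz":-0.6,"wx":0,"wy":0,"wz":0,"hand":15},{"dx":0,"dy":0,"dz":-0.85,"wx":0,"wy":0,"wz":0,"hand":15},{"dx":0.3,"dy":0.14,"dz":-0.9,"wx":0,"wy":0,"wz":0,"hand":15},{"dx":0.6,"dy":0.28,"dz":-0.9,"wx":0,"wy":0,"wz":0,"hand":15},{"dx":0.9,"dy":0.42,"dz":-0.9,"wx":0,"wy":0,"wz":0,"hand":15},{"dx":1.16,"dy":0.54,"dz":-0.9,"wx":0,"wy":0,"wz":0,"hand":15},{"dx":1.16,"dy":0.54,"dz":-0.9,"wx":0,"wy":0,"wz":0,"hand":15},{"dx":1.16,"dy":0.54,"dz":-0.9,"wx":0,"wy":0,"wz":0,"hand":15}])

```text
clock: 13.0
eef_pos: [0.5304, -0.1703, 0.1753]
tool_rot: [0.996, 0.088, -0.001, -0.0]
ft_force: [-0.5, -0.4, -4.7]
grip_width: 0.0264
grasp_force: 60.1
```

```bash
python3 - <<'E'
from foot2 import *
im=bot.camera("side"); t=bot.camera("top"); np.save("side3.npy",im); np.save("top3.npy",t)
s=bot.get_obs(); e=s["eef_pos"]; print(e,s["ft_force"])
print(np.round(foot2(im,e)[:4],4))
o=[cv2.resize(im[205:265,340:430,::-1],(660,440),interpolation=cv2.INTER_CUBIC)]
cc=(.5009,-.1644); Y,X=np.meshgrid(np.arange(.1,-.1,-.0003),np.arange(0,-.06,-.0004))
P=R.from_euler("z",10,degrees=True).apply(np.c_[X.ravel(),Y.ravel(),0*X.ravel()])+[*cc,.034]
uv=proj("side",P).astype(np.float32).reshape(*X.shape,2)
w=cv2.remap(im[:,:,::-1].copy(),uv[...,0],uv[...,1],cv2.INTER_CUBIC)[:,:660]
for k in range(-80,90,20): cv2.putText(w,str(k),(int((.1-k/1000)/.0003),10),0,.35,(0,0,255)); cv2.line(w,(int((.1-k/1000)/.0003),12),(int((.1-k/1000)/.0003),20),(0,0,255))
cv2.imwrite("pics/s4.png",np.vstack(o+[w]))
E
```

```text
[ 0.53001237 -0.17008212  0.17555331] [-0.24712006  0.10177612 -4.47130172]
[[-0.0085  0.001  -0.001   0.      0.0909  0.1733]
 [-0.0087  0.002  -0.001   0.      0.0907  0.1727]
 [-0.0092  0.001  -0.002   0.      0.0899  0.1706]
 [-0.0094  0.001   0.      0.      0.0917  0.1741]]
```

View pics/s4.png

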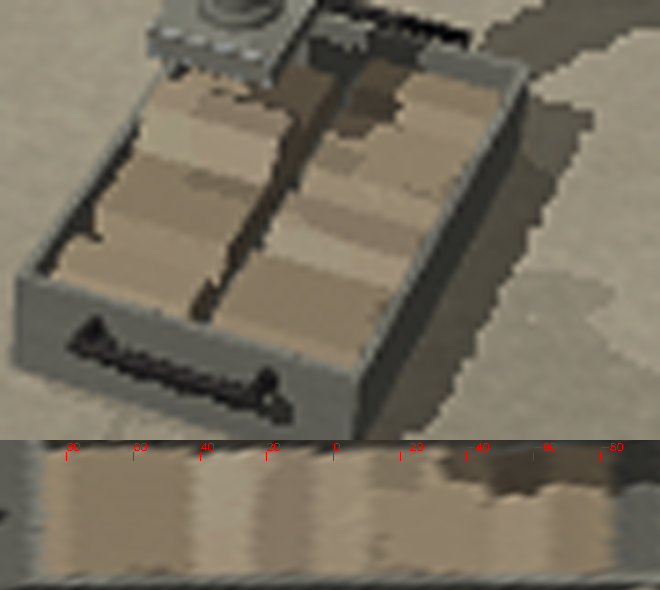

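Block 1 is level (top at about 34 mm), and the foot cleared both its neighbours by more than 2 mm. On to the second block.

Request:
drive_tool(rows=[{"dx":0,"dy":0,"dz":0.2,"wx":0,"wy":0,"wz":0,"hand":15},{"dx":0,"dy":0,"dz":0.4,"wx":0,"wy":0,"wz":0,"hand":15},{"dx":0,"dy":0,"dz":0.48,"wx":0,"wy":0,"wz":0,"hand":15},{"dx":0,"dy":0,"dz":0.51,"wx":0,"wy":0,"wz":0,"hand":15},{"dx":0,"dy":0,"dz":0.53,"wx":0,"wy":0,"wz":0,"hand":15},{"dx":0,"dy":0,"dz":0.54,"wx":0,"wy":0,"wz":0,"hand":15},{"dx":0,"dy":0,"dz":0.55,"wx":0,"wy":0,"wz":0,"hand":15},{"dx":0,"dy":0,"dz":0.56,"wx":0,"wy":0,"wz":0,"hand":15},{"dx":0,"dy":0,"dz":0.57,"wx":0,"wy":0,"wz":0,"hand":15},{"dx":0,"dy":0,"dz":0.58,"wx":0,"wy":0,"wz":0,"hand":15}])

```text
clock: 14.1
eef_pos: [0.5311, -0.1702, 0.147]
tool_rot: [0.996, 0.088, 0.0, 0.0]
ft_force: [-0.5, 0.6, -5.0]
grip_width: 0.0268
grasp_force: 60.0
```

Request:
drive_tool(rows=[{"dx":0,"dy":0,"dz":0.01,"wx":0,"wy":0,"wz":0,"hand":15},{"dx":0,"dy":0,"dz":0.02,"wx":0,"wy":0,"wz":0,"hand":15},{"dx":0,"dy":0,"dz":0.03,"wx":0,"wy":0,"wz":0,"hand":15}])

```text
clock: 14.4
eef_pos: [0.5313, -0.1702, 0.1459]
tool_rot: [0.996, 0.088, 0.0, 0.0]
ft_force: [-0.8, 0.6, -0.8]
grip_width: 0.0263
grasp_force: 60.5
```

Request:
drive_tool(rows=[{"dx":0,"dy":0,"dz":0.01,"wx":0,"wy":0,"wz":0,"hand":15},{"dx":0,"dy":0,"dz":0.02,"wx":0,"wy":0,"wz":0,"hand":15},{"dx":0,"dy":0,"dz":0.03,"wx":0,"wy":0,"wz":0,"hand":15}])

```text
clock: 14.7
eef_pos: [0.5314, -0.1705, 0.1444]
tool_rot: [0.996, 0.088, 0.001, 0.0]
ft_force: [-0.8, -1.2, 0.1]
grip_width: 0.0266
grasp_force: 60.6
```

Request:
drive_tool(rows=[{"dx":0,"dy":0,"dz":0.01,"wx":0,"wy":0,"wz":0,"hand":15},{"dx":0,"dy":0,"dz":0.02,"wx":0,"wy":0,"wz":0,"hand":15},{"dx":0,"dy":0,"dz":0.03,"wx":0,"wy":0,"wz":0,"hand":15},{"dx":0,"dy":0,"dz":0.04,"wx":0,"wy":0,"wz":0,"hand":15},{"dx":0,"dy":0,"dz":0.05,"wx":0,"wy":0,"wz":0,"hand":15},{"dx":0,"dy":0,"dz":0.06,"wx":0,"wy":0,"wz":0,"hand":15}])

```text
clock: 15.3
eef_pos: [0.5312, -0.1702, 0.1409]
tool_rot: [0.996, 0.088, 0.0, 0.0]
ft_force: [0.6, -0.5, 0.3]
grip_width: 0.0268
grasp_force: 60.7
```

Request:
drive_tool(rows=[{"dx":0,"dy":0,"dz":0.01,"wx":0,"wy":0,"wz":0,"hand":15},{"dx":0,"dy":0,"dz":0.02,"wx":0,"wy":0,"wz":0,"hand":15},{"dx":0,"dy":0,"dz":0.03,"wx":0,"wy":0,"wz":0,"hand":15},{"dx":0,"dy":0,"dz":0.04,"wx":0,"wy":0,"wz":0,"hand":15},{"dx":0,"dy":0,"dz":0.05,"wx":0,"wy":0,"wz":0,"hand":15},{"dx":0,"dy":0,"dz":0.06,"wx":0,"wy":0,"wz":0,"hand":15}])

```text
clock: 15.9
eef_pos: [0.531, -0.1702, 0.1379]
tool_rot: [0.996, 0.088, -0.0, 0.0]
ft_force: [-0.6, -0.4, 1.2]
grip_width: 0.0266
grasp_force: 60.7
```

Request:
drive_tool(rows=[{"dx":0,"dy":0,"dz":0.01,"wx":0,"wy":0,"wz":0,"hand":15},{"dx":0,"dy":0,"dz":0.02,"wx":0,"wy":0,"wz":0,"hand":15},{"dx":0,"dy":0,"dz":0.03,"wx":0,"wy":0,"wz":0,"hand":15}])

```text
clock: 16.2
eef_pos: [0.531, -0.1704, 0.1365]
tool_rot: [0.996, 0.088, 0.0, 0.0]
ft_force: [0.4, -1.5, 0.8]
grip_width: 0.0266
grasp_force: 60.8
```

Request:
drive_tool(rows=[{"dx":0,"dy":0,"dz":0.01,"wx":0,"wy":0,"wz":0,"hand":15},{"dx":0,"dy":0,"dz":0.02,"wx":0,"wy":0,"wz":0,"hand":15},{"dx":0,"dy":0,"dz":0.03,"wx":0,"wy":0,"wz":0,"hand":15}])

```text
clock: 16.5
eef_pos: [0.5313, -0.1707, 0.1353]
tool_rot: [0.996, 0.087, 0.0, 0.001]
ft_force: [0.1, -3.0, 2.4]
grip_width: 0.0269
grasp_force: 61.0
```

Request:
drive_tool(rows=[{"dx":0,"dy":0,"dz":0.01,"wx":0,"wy":0,"wz":0,"hand":15},{"dx":0,"dy":0,"dz":0.02,"wx":0,"wy":0,"wz":0,"hand":15}])

```text
clock: 16.7
eef_pos: [0.5314, -0.171, 0.1344]
tool_rot: [0.996, 0.087, 0.0, 0.001]
ft_force: [0.2, -3.9, 3.8]
grip_width: 0.0267
grasp_force: 61.2
```

Request:
drive_tool(rows=[{"dx":0,"dy":0,"dz":0.01,"wx":0,"wy":0,"wz":0,"hand":15},{"dx":0,"dy":0,"dz":0.02,"wx":0,"wy":0,"wz":0,"hand":15}])

```text
clock: 16.9
eef_pos: [0.5313, -0.1703, 0.1331]
tool_rot: [0.996, 0.088, 0.0, 0.0]
ft_force: [0.7, -3.0, 3.9]
grip_width: 0.0264
grasp_force: 61.1
```

Request:
drive_tool(rows=[{"dx":0,"dy":0,"dz":0.01,"wx":0,"wy":0,"wz":0,"hand":15},{"dx":0,"dy":0,"dz":0.02,"wx":0,"wy":0,"wz":0,"hand":15}])

```text
clock: 17.1
eef_pos: [0.5301, -0.1692, 0.1307]
tool_rot: [0.996, 0.088, -0.001, -0.001]
ft_force: [0.9, -2.2, -1.2]
grip_width: 0.0265
grasp_force: 60.5
```

Request:
drive_tool(rows=[{"dx":0,"dy":0,"dz":0.006,"wx":0,"wy":0,"wz":0,"hand":15},{"dx":0,"dy":0,"dz":0.012,"wx":0,"wy":0,"wz":0,"hand":15}])

```text
clock: 17.3
eef_pos: [0.5303, -0.1693, 0.1306]
tool_rot: [0.996, 0.088, -0.001, -0.001]
ft_force: [-1.0, -0.8, 0.0]
grip_width: 0.0268
grasp_force: 60.7
```

Request:
drive_tool(rows=[{"dx":0,"dy":0,"dz":0.01,"wx":0,"wy":0,"wz":0,"hand":15},{"dx":0,"dy":0,"dz":0.02,"wx":0,"wy":0,"wz":0,"hand":15},{"dx":0,"dy":0,"dz":0.02,"wx":0,"wy":0,"wz":0,"hand":15}])

```text
clock: 17.6
eef_pos: [0.5306, -0.1695, 0.1306]
tool_rot: [0.996, 0.088, -0.0, -0.001]
ft_force: [-1.9, 1.3, 4.6]
grip_width: 0.0267
grasp_force: 61.2
```

Request:
drive_tool(rows=[{"dx":0,"dy":0,"dz":0.012,"wx":0,"wy":0,"wz":0,"hand":15},{"dx":0,"dy":0,"dz":0.022,"wx":0,"wy":0,"wz":0,"hand":15},{"dx":0,"dy":0,"dz":0.022,"wx":0,"wy":0,"wz":0,"hand":15}])

```text
clock: 17.9
eef_pos: [0.5308, -0.1695, 0.1306]
tool_rot: [0.996, 0.088, 0.0, -0.001]
ft_force: [-3.7, 1.4, 10.3]
grip_width: 0.0267
grasp_force: 62.0
```

Request:
drive_tool(rows=[{"dx":0,"dy":0,"dz":0,"wx":0,"wy":0,"wz":0,"hand":15},{"dx":0,"dy":0,"dz":0,"wx":0,"wy":0,"wz":0,"hand":15},{"dx":0,"dy":0,"dz":0,"wx":0,"wy":0,"wz":0,"hand":15},{"dx":0,"dy":0,"dz":0,"wx":0,"wy":0,"wz":0,"hand":15},{"dx":0,"dy":0,"dz":0,"wx":0,"wy":0,"wz":0,"hand":15},{"dx":0,"dy":0,"dz":0,"wx":0,"wy":0,"wz":0,"hand":15},{"dx":0,"dy":0,"dz":0,"wx":0,"wy":0,"wz":0,"hand":15},{"dx":0,"dy":0,"dz":0,"wx":0,"wy":0,"wz":0,"hand":15},{"dx":0,"dy":0,"dz":0,"wx":0,"wy":0,"wz":0,"hand":15},{"dx":0,"dy":0,"dz":0,"wx":0,"wy":0,"wz":0,"hand":15},{"dx":0,"dy":0,"dz":0,"wx":0,"wy":0,"wz":0,"hand":15},{"dx":0,"dy":0,"dz":0,"wx":0,"wy":0,"wz":0,"hand":15}])

```text
clock: 19.1
eef_pos: [0.5308, -0.1695, 0.1306]
tool_rot: [0.996, 0.088, 0.0, -0.001]
ft_force: [-3.6, 1.3, 9.3]
grip_width: 0.0267
grasp_force: 62.0
```

```bash
python3 - <<'E'
from foot2 import *
im=bot.camera("side"); np.save("side4.npy",im)
s=bot.get_obs(); e=s["eef_pos"]; print(e,s["ft_force"],s["ft_torque"])
print(np.round(foot2(im,e)[:4],4))
cc=(.5009,-.1644); Y,X=np.meshgrid(np.arange(.1,-.1,-.0003),np.arange(.06,-.06,-.0003))
P=R.from_euler("z",10,degrees=True).apply(np.c_[X.ravel(),Y.ravel(),0*X.ravel()])+[*cc,.034]
uv=proj("side",P).astype(np.float32).reshape(*X.shape,2)
w=cv2.remap(im[:,:,::-1].copy(),uv[...,0],uv[...,1],cv2.INTER_CUBIC)
for k in range(-80,90,20): cv2.putText(w,str(k),(int((.1-k/1000)/.0003),10),0,.35,(0,0,255)); cv2.line(w,(int((.1-k/1000)/.0003),12),(int((.1-k/1000)/.0003),20),(0,0,255))
cv2.imwrite("pics/s5.png",w)
E
```

```text
[ 0.53084822 -0.16954434  0.13061715] [-4.05799241  0.61764243 10.51353076] [ 0.56272602  1.03088748 -0.01992631]
[[ 0.0142  0.001  -0.001   0.      0.0934  0.201 ]
 [ 0.0141  0.001  -0.002   0.      0.0934  0.201 ]
 [ 0.013   0.     -0.002   0.      0.0957  0.2044]
 [ 0.0118  0.     -0.001   0.      0.0966  0.2051]]
```

View pics/s5.png

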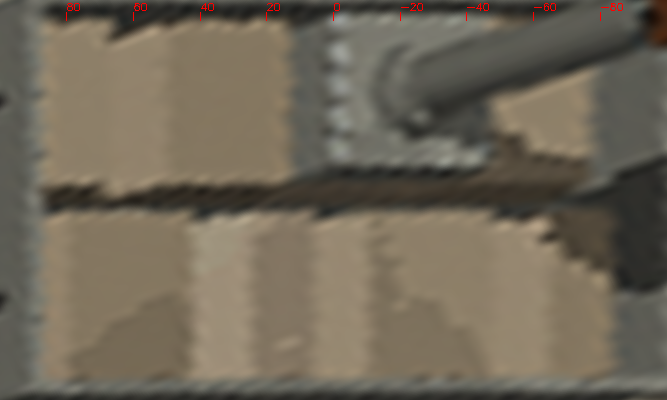

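Request:
drive_tool(rows=[{"dx":0,"dy":0,"dz":-0.06,"wx":0,"wy":0,"wz":0,"hand":15},{"dx":0,"dy":0,"dz":-0.15,"wx":0,"wy":0,"wz":0,"hand":15},{"dx":0,"dy":0,"dz":-0.4,"wx":0,"wy":0,"wz":0,"hand":15},{"dx":0,"dy":0,"dz":-0.8,"wx":0,"wy":0,"wz":0,"hand":15},{"dx":0,"dy":0,"dz":-1.2,"wx":0,"wy":0,"wz":0,"hand":15},{"dx":0.12,"dy":-0.4,"dz":-1.2,"wx":0,"wy":0,"wz":0,"hand":15},{"dx":0.27,"dy":-0.9,"dz":-1.2,"wx":0,"wy":0,"wz":0,"hand":15},{"dx":0.47,"dy":-1.6,"dz":-1.2,"wx":0,"wy":0,"wz":0,"hand":15},{"dx":0.67,"dy":-2.3,"dz":-1.2,"wx":0,"wy":0,"wz":0,"hand":15},{"dx":0.88,"dy":-3.0,"dz":-1.2,"wx":0,"wy":0,"wz":0,"hand":15},{"dx":1.09,"dy":-3.7,"dz":-1.2,"wx":0,"wy":0,"wz":0,"hand":15},{"dx":1.29,"dy":-4.4,"dz":-1.2,"wx":0,"wy":0,"wz":0,"hand":15},{"dx":1.45,"dy":-4.95,"dz":-1.2,"wx":0,"wy":0,"wz":0,"hand":15},{"dx":1.55,"dy":-5.3,"dz":-1.2,"wx":0,"wy":0,"wz":0,"hand":15},{"dx":1.6,"dy":-5.45,"dz":-1.2,"wx":0,"wy":0,"wz":0,"hand":15},{"dx":1.6,"dy":-5.45,"dz":-1.2,"wx":0,"wy":0,"wz":0,"hand":15},{"dx":1.6,"dy":-5.45,"dz":-1.2,"wx":0,"wy":0,"wz":0,"hand":15}])

```text
clock: 20.85
eef_pos: [0.5632, 0.105, 0.1891]
tool_rot: [0.996, 0.091, -0.001, -0.002]
ft_force: [0.5, 0.3, -3.5]
grip_width: 0.0268
grasp_force: 60.2
```

Request:
drive_tool(rows=[{"dx":0,"dy":0,"dz":0,"wx":0,"wy":0,"wz":0,"hand":15},{"dx":0,"dy":0,"dz":0.3,"wx":0,"wy":0,"wz":0,"hand":15},{"dx":0,"dy":0,"dz":0.7,"wx":0,"wy":0,"wz":0,"hand":15},{"dx":0,"dy":0,"dz":1.1,"wx":0,"wy":0,"wz":0,"hand":15},{"dx":0,"dy":0,"dz":1.4,"wx":0,"wy":0,"wz":0,"hand":15},{"dx":0,"dy":0,"dz":1.56,"wx":0,"wy":0,"wz":0,"hand":15},{"dx":0,"dy":0,"dz":1.6,"wx":0,"wy":0,"wz":0,"hand":15},{"dx":0,"dy":0,"dz":1.63,"wx":0,"wy":0,"wz":0,"hand":15},{"dx":0,"dy":0,"dz":1.66,"wx":0,"wy":0,"wz":0,"hand":15},{"dx":0,"dy":0,"dz":1.68,"wx":0,"wy":0,"wz":0,"hand":15},{"dx":0,"dy":0,"dz":1.7,"wx":0,"wy":0,"wz":0,"hand":15},{"dx":0,"dy":0,"dz":1.72,"wx":0,"wy":0,"wz":0,"hand":15},{"dx":0,"dy":0,"dz":1.72,"wx":0,"wy":0,"wz":0,"hand":15}])

```text
clock: 22.15
eef_pos: [0.5632, 0.1068, 0.1032]
tool_rot: [0.996, 0.092, -0.0, -0.002]
ft_force: [-0.3, -0.5, -4.8]
grip_width: 0.0267
grasp_force: 60.1
```

Request:
drive_tool(rows=[{"dx":0,"dy":0,"dz":0.01,"wx":0,"wy":0,"wz":0,"hand":15},{"dx":0,"dy":0,"dz":0.02,"wx":0,"wy":0,"wz":0,"hand":15},{"dx":0,"dy":0,"dz":0.03,"wx":0,"wy":0,"wz":0,"hand":15},{"dx":0,"dy":0,"dz":0.03,"wx":0,"wy":0,"wz":0,"hand":15}])

```text
clock: 22.55
eef_pos: [0.5634, 0.1069, 0.1025]
tool_rot: [0.996, 0.092, 0.0, -0.002]
ft_force: [-1.6, 0.1, 0.9]
grip_width: 0.027
grasp_force: 60.9
```

Request:
drive_tool(rows=[{"dx":0,"dy":0,"dz":0,"wx":0,"wy":0,"wz":0,"hand":30},{"dx":0,"dy":0,"dz":0,"wx":0,"wy":0,"wz":0,"hand":36},{"dx":0,"dy":0,"dz":0,"wx":0,"wy":0,"wz":0,"hand":50},{"dx":0,"dy":0,"dz":0,"wx":0,"wy":0,"wz":0,"hand":65},{"dx":0,"dy":0,"dz":0,"wx":0,"wy":0,"wz":0,"hand":65},{"dx":0,"dy":0,"dz":0,"wx":0,"wy":0,"wz":0,"hand":65},{"dx":0,"dy":0,"dz":-0.3,"wx":0,"wy":0,"wz":0,"hand":65},{"dx":0,"dy":0,"dz":-0.8,"wx":0,"wy":0,"wz":0,"hand":65},{"dx":0,"dy":0,"dz":-1.4,"wx":0,"wy":0,"wz":0,"hand":65},{"dx":0,"dy":0,"dz":-2,"wx":0,"wy":0,"wz":0,"hand":65},{"dx":-1,"dy":0,"dz":-2.2,"wx":0,"wy":0,"wz":0,"hand":65},{"dx":-2,"dy":0,"dz":-2.2,"wx":0,"wy":0,"wz":0,"hand":65},{"dx":-3,"dy":0,"dz":-2.2,"wx":0,"wy":0,"wz":0,"hand":65},{"dx":-3,"dy":0,"dz":-2.2,"wx":0,"wy":0,"wz":0,"hand":65},{"dx":-3,"dy":0,"dz":-2.2,"wx":0,"wy":0,"wz":0,"hand":65}])

```text
clock: 24.05
eef_pos: [0.415, 0.0785, 0.2122]
tool_rot: [0.996, 0.092, 0.0, -0.002]
ft_force: [0.6, 0.1, -0.9]
grip_width: 0.0652
grasp_force: 0.0
```

```bash
python3 - <<'E'
from h import *
ims={n:bot.camera(n) for n in("top","side")}
print(bot.get_obs()["eef_pos"],fit(ims,TAMP,[.5634,.1069,np.radians(10)],.004,("side",)))
a=cv2.resize(ims["side"][190:320,250:430,::-1],(720,520),interpolation=cv2.INTER_CUBIC)
cv2.imwrite("pics/e.png",a)
E
```

```text
[0.41742865 0.07897172 0.21247434] (array([0.56362505, 0.10839756, 0.19111534]), np.float32(-18.170944))
```

View pics/e.png

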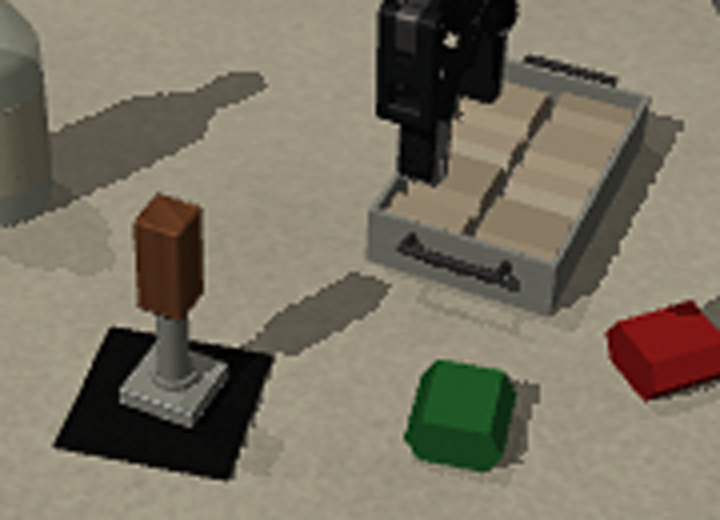

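The tamper stands upright near the centre of the mat, at about (0.564, 0.108), and the gripper is clear. Both rows look level, so I'm handing the job in.

```bash
python3 -c "
from workcell import bot
print(bot.job_done())"
```

```text
the job is handed in; nothing more can be done
None
```

I pressed both proud blocks down level with about 15 N held for a second each, stood the tamper back upright on its mat, released it and handed the job in; the hand-in gave no pass or fail result.

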